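# Blow off a notched glass plate and show its label under the bench magnifier

## Robot

A 7-joint arm with a two-finger parallel gripper is mounted at the origin on the work surface. World frame = base frame: x ahead of the robot, y to its left, z up, the work surface at z = 0. Lengths are in mm, angles in degrees, forces in N, time in s.
With the tool pointing down it reaches from about 400 to 850 mm from the base axis. Payload 10.4 kg.
Tool frame: the origin (TCP) lies on the centre line of the jaws, within the pads' length; the fingertips stand 22 mm ahead of it and the grasp point (between the pads) lies 3 mm ahead of it; z points along the fingers, y is the line along which they close (so a half turn about z gives the same grasp; the last joint's range is limited). The gripper opens to 85 mm and grips with 20 to 120 N. Pads are 22 mm wide; open, the fingers measure 114 mm over their backs; the gripper's body (76 mm by 85 mm) begins 54 mm behind the grasp point. The pads swing forward as they close: fully open they stand 13 mm farther back than shut.
Start: joints at [65.34, 19.034, -3.707, 83.658, 1.238, 77.344, -5.071], TCP at [247.891, -573.759, 253.338] pointing down, gripper open.
Joint ranges: [-148.97, 148.97], [-28.65, 121.19], [-84.17, 76.75], [9.2, 138.47], [-72.65, 252.65], [3.7, 117.97], [-149.18, 149.18]. Speed limits (degrees/s): [127.2, 127.2, 159.86, 159.86, 180, 180, 180].

## Interface

Orientations are given as [roll, pitch, yaw] about the fixed x, y, z axes, in that order (R = Rz(yaw) Ry(pitch) Rx(roll)).
In Python, from plant import arm gives the robot as it stands.
- The arm moves only by the tool send_rows, never from a script. Its argument "moves" is a list that holds one entry, the list of rows, each a list of 7 numbers: the shift along the tool's x, y, z in mm, then the turn, a rotation vector about the tool's x, y, z in rad, then the opening, from -1 (shut) to 1 (fully open), so that 0 is half open. A call has 1 to 8 rows; each row is the pose to reach, as a shift and turn from the pose commanded when the call began, along the tool's axes at that moment; what a row does not reach only later rows make up. A row lasts 1/8 s, in which the tool goes at most 62.5 mm and 10.7 degrees, less where a joint would pass 70% of its speed; a pose out of reach is approached as far as the arm can. A call with a gripper value outside its range is refused whole. The fingers move at their own pace and stop on an object; "grip_force" is the grip in N (left out, the last holds). Time passes only in rows, so rows that repeat a pose let the fingers close. It gives the time, the measured TCP pose, the force, the opening and the grip force at its end, in the units of the state.
- arm.read_state(): the state, without advancing time (a new reading comes with each control period).
- arm.capture(name): name is "scene" or "side" or "wrist"; returns a dict with "color" (400x640x3 uint8, red, green, blue), "camera_matrix" (3x3 intrinsics, pixels), "R" (3x3) and "t" (3): a world point X has camera coordinates R X + t. Camera axes: x right, y down, z forward; pixel columns grow to the right and rows downward; lengths in mm; the calibration is good to about 2 mm. A picture is of the moment at which its call begins. There is no depth.
- arm.finish_job(): hands the job in; it is judged then, once.
The state is a dict: "time_s": time; "q": joint angles; "qvel": joint speeds; "tau": joint torques, N m; "position": TCP position; "tcp_rot": TCP orientation; "wrist_force": force on the tool from outside, world axes, zero at the start; "moment": the same for the moment, N m; "finger_gap": finger opening in mm; "grasp_force": force on a finger pad.
Only numpy, scipy, OpenCV 4.12 (cv2) and the standard library are available. Lean on these libraries where they do the work, as an engineer would, in place of code of your own. Each camera call takes 0.05 s, during which the arm holds its last target. There are 200 camera calls.

## Task

Blow the dust off the glass plate in the drying rack: press the duster's cap fully down and let it spring back. Then lift the plate out by its clear part, fingers off the frosted end (the one with the small corner notch), and finish while holding it still about 12 cm in front of the magnifier's lens: label centred on the lens, label side slanting up squarely at it, long edges level, notched edge uppermost. Leave the bottle, dish and screwdriver where they are.

Things in the scene. Friction and masses are not known exactly. Their poses are not given: they have to be found in the camera images.
- duster_cap (a joint): The sprung white cap of the air duster; reads 0 when up, 0.006 (m) when fully down. It moves straight down, resists with about 2.5 N at first and about 8 N at the bottom, and springs back by itself.
- cap_top (a point): Centre of the flat cap top (30 mm across, 182 mm above the bench when up) of the duster: slim aluminium can, 53 mm across, 156 mm tall, in a fixed holder (foot 125 x 90 mm, column 120 mm tall behind the can). A thin nozzle reaches 58 mm from the can's axis along -x of this frame, down towards the rack, which stands about 200 mm away on that side. z up.
- rack: Grey plastic slotted drying rack, fixed, 120 (its x) x 94 (its y) x 28 mm high, turned any way. Origin at the centre of its underside, z up. Three 10 mm wide grooves run along its x, their floor 10 mm above the bench. The plate stands upright in the middle groove; the outer two are empty.
- plate: Clear glass plate 100 (x) x 8 (y) x 60 mm (z), 120 g, standing on a long edge. Origin at its centre: 40 mm above the bench at the start, top edge at 70 mm. x points to the frosted end (x 20 to 50 mm; the rest is clear). y points out of the label face. z points to the top edge, with a 10 mm square notch in its corner at the frosted end: facing the label side, notch up, it is at the top left.
- label (a point): Centre of the white label on the frosted end: 34 mm along x from the plate's centre, on the +y face; axes as the plate's. The frosting and label are on that face only.
- lens: Fixed round lens in a grey ring light, 100 mm across, 18 mm thick. Origin at its centre, 292 mm above the bench. x is the optical axis, pointing up at 40 degrees away from the viewed side; y level; z slants up towards the robot. The label belongs at x = -120 mm, y = z = 0 here, with the plate's y along this x, its z along this z, its x along minus this y.
- magnifier: The magnifier's fixed stand: round foot 140 mm across and 24 mm high, origin at the centre of its underside, z up; a 14 mm post rises from it and bends along -x to the lower rim of the ring. Lens centre at x = -70 mm, z = 292 mm.
- reagent: Bystander: amber bottle, 52 mm across, 100 mm tall, upright on the bench beyond the rack. Origin at the centre of its underside.
- dish: Bystander: covered petri dish, 92 mm across, 16 mm high, on the robot's side of the magnifier. Origin at the centre of its underside.
- screwdriver: Bystander: screwdriver with black handle, 150 mm long, lying on the bench at the robot's side of the duster. x along it, towards the tip.
There are look-alikes about, which are no part of the job. Several things look just like the part that bears duster_cap: the one meant starts nearest to the robot's base.

How it is judged:
By the outcome, as a careful person would: the job done as asked, in the order asked, and still so for the second after the job is handed in, while the arm keeps its last pose, push and grip.
It also fails if it takes over 48 s, if anything falls off the work surface, if the arm or the gripper's body presses on something with over 40 N, if the wrist force passes 120 N, or if a joint passes its speed limit or range.

## Working session

There is one attempt and no reset: what is moved stays moved. The work goes in short steps, Python scripts to look and compute and a tool call to move; the robot and the scene stay as the last step left them, time stands still between calls to the robot, and variables do not carry over. Pictures are saved under pics/ and viewed, at most 10 in all, crops included, and the job is handed in when it is done.

Besides the shell and the picture viewer there is one more tool, called after "Call:" in YAML: its name, and indented under it one key for each argument. send_rows: Moves the arm, as the interface text tells. Its arguments: {"type":"object","properties":{"moves":{"type":"array","items":{"type":"array","items":{"type":"array","items":{"type":"number"}}}},"grip_force":{"type":"number"}},"required":["moves"]}

```bash
ls; mkdir -p pics
python3 - <<'E'
from plant import arm
import cv2,numpy as np,pickle
d={}
for n in ("scene","side","wrist"):
    c=arm.capture(n); d[n]=c
    cv2.imwrite(f"pics/{n}0.png",c["color"][:,:,::-1])
    print(n,np.round(-c["R"].T@c["t"],0),np.round(c["R"][2],2),c["camera_matrix"][0,0])
pickle.dump(d,open("c0.pkl","wb"))
s=arm.read_state();print({k:np.round(v,2) for k,v in s.items()})
E
```

```text
pics
scene [1299.  702. 1191.] [-0.47 -0.59 -0.66] 411.8974753559594
side [  353. -1257.   953.] [ 0.15  0.81 -0.57] 373.91252861887006
wrist [ 315. -546.  372.] [-0.26 -0.11 -0.96] 296.2174482491346
{'time_s': np.float64(0.15), 'q': array([65.34, 19.06, -3.71, 83.69,  1.24, 77.34, -5.07]), 'qvel': array([-0.  , -0.1 ,  0.05, -0.06,  0.06, -0.1 , -0.02]), 'tau': array([ 0.000e+00, -6.258e+01,  5.000e-02, -3.919e+01,  2.000e-02,
        1.000e-02,  0.000e+00]), 'position': array([ 247.74, -573.52,  252.71]), 'tcp_rot': array([-179.94,    0.  ,   23.36]), 'wrist_force': array([ 0.41, -0.42, -0.2 ]), 'moment': array([-0.01, -0.01, -0.01]), 'grasp_force': np.float64(0.0), 'finger_gap': np.float64(85.29)}
```

View pics/scene0.png

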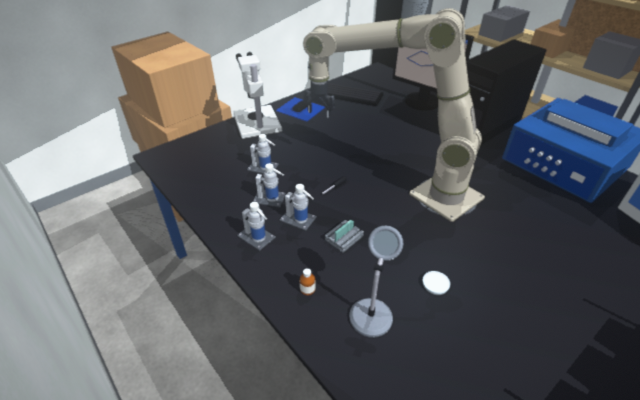

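View pics/side0.png

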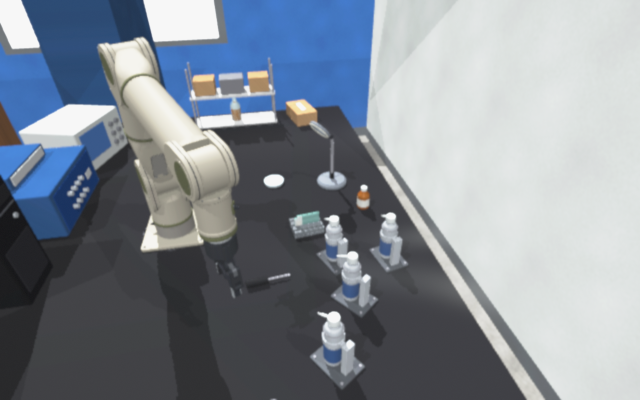

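The scene view shows four dusters, with caps near (300,187), (269,169), (263,140) and (254,207). The rack is at (344,234), the lens at (386,243), the dish at (436,282) and the bottle at (308,282). The side view shows the rack at (308,224), the lens at (319,130) and caps at (334,219), (352,257), (389,216) and (334,317).

```bash
cat > h.py <<'E'
import numpy as np,cv2,pickle
def ray(c,p):
    K,R,t=c["camera_matrix"],np.array(c["R"]),np.array(c["t"])
    d=R.T@np.linalg.solve(K,[p[0],p[1],1.]); return -R.T@t,d/np.linalg.norm(d)
def onz(c,p,z):
    o,d=ray(c,p); return o+d*(z-o[2])/d[2]
def tri(cs,ps):
    A=np.zeros((3,3));b=np.zeros(3);L=[]
    for c,p in zip(cs,ps):
        o,d=ray(c,p);M=np.eye(3)-np.outer(d,d);A+=M;b+=M@o;L.append((o,d))
    X=np.linalg.solve(A,b);return X,[round(float(np.linalg.norm((np.eye(3)-np.outer(d,d))@(X-o))),1) for o,d in L]
def proj(c,X):
    x=np.array(c["camera_matrix"])@(np.array(c["R"])@np.array(X)+np.array(c["t"]));return x[:2]/x[2]
E
python3 - <<'E'
from h import *
d=pickle.load(open("c0.pkl","rb"));S,D=d["scene"],d["side"]
for p in [(300,187),(269,168),(263,138),(254,206)]: print("sc",onz(S,p,182).round())
for p in [(334,217),(352,255),(389,214),(334,315)]: print("si",onz(D,p,182).round())
print(tri([S,D],[(386,243),(319,130)]))
print("rack",onz(S,(344,234),28).round(),onz(D,(308,224),28).round(),"dish",onz(S,(436,282),16).round(), "foot",onz(S,(371,317),24).round(),onz(D,(332,180),24).round())
def crop(c,x,y,w,h,s): return cv2.resize(c["color"][y:y+h,x:x+w,::-1],None,fx=s,fy=s,interpolation=cv2.INTER_CUBIC)
a=crop(S,280,175,130,100,4.4)[:290*2];b=crop(D,285,110,110,100,4)
a=crop(S,280,175,133,100,3);b=crop(D,280,195,133,75,3);e=crop(D,300,110,133,50,3);f=crop(S,340,210,133,75,3)
im=np.vstack([np.hstack([a,np.vstack([e,e])]),np.hstack([b,f])]);cv2.imwrite("pics/cr1.png",im);print(im.shape)
E
```

```text
sc [ 585. -278.  182.]
sc [ 608. -454.  182.]
sc [ 503. -654.  182.]
sc [ 779. -300.  182.]
si [ 584. -281.  182.]
si [ 596. -472.  182.]
si [ 771. -302.  182.]
si [ 496. -673.  182.]
(array([623.03108108, 190.34258148, 286.98065948]), [0.8, 0.8])
rack [519. -93.  28.] [ 520. -110.   28.] dish [419. 275.  16.] foot [697. 233.  24.] [685. 198.  24.]
(525, 798, 3)
```

View pics/cr1.png

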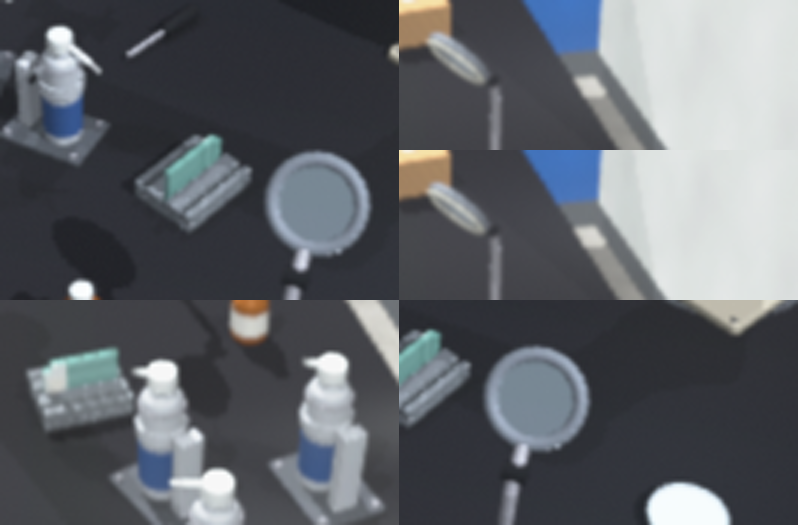

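Call:
send_rows:
  moves:
    - [[426, -136, -20, 0, 0, 0, -1], [426, -136, -20, 0, 0, 0, -1], [426, -136, -20, 0, 0, 0, -1], [426, -136, -20, 0, 0, 0, -1], [426, -136, -20, 0, 0, 0, -1], [426, -136, -20, 0, 0, 0, -1], [426, -136, -20, 0, 0, 0, -1], [426, -136, -20, 0, 0, 0, -1]]

```text
time_s: 1.15
position: [588.2, -274.6, 272.8]
tcp_rot: [-179.9, -0.1, 23.8]
wrist_force: [0.1, 0.7, -0.2]
finger_gap: -0.1
grasp_force: 0.0
```

Run:
```python
from plant import arm
from h import *
d={n:arm.capture(n) for n in ("scene","side","wrist")}
pickle.dump(d,open("c1.pkl","wb"))
s=arm.read_state();print({k:np.round(s[k],1) for k in("time_s","q","position","tcp_rot")})
W=d["wrist"];S=d["scene"]
cv2.imwrite("pics/w1.png",np.vstack([W["color"][:,:,::-1]]))
print(proj(W,(585,-280,182)))
```

```text
{'time_s': np.float64(1.3), 'q': array([ 33.8,  22.5, -16.6,  77.4,   6.4,  81.1, -49.3]), 'position': array([ 584.7, -280.4,  272.9]), 'tcp_rot': array([-1.80e+02,  1.00e-01,  2.34e+01])}
[318.49913843 212.13971658]
```

View pics/w1.png

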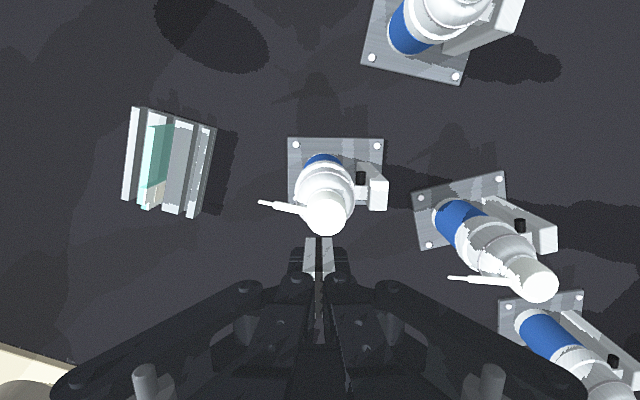

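The wrist view shows the cap top centred at about (327,216), with fingertips at (318,245). The rack is at (168,160), with the label end of the plate near (148,195).

Run:
```python
from h import *
d=pickle.load(open("c1.pkl","rb"));W=d["wrist"]
g=cv2.cvtColor(W["color"],cv2.COLOR_RGB2GRAY)
print(onz(W,(327,216),182).round(1))
for p in [(288,137),(382,138),(383,209)]: print(onz(W,p,5).round())
X=onz(W,(327,216),182)-[584.7,-280.4,182];a=np.radians(23.4)
print("tool x,y",X[0]*np.cos(a)+X[1]*np.sin(a),X[0]*np.sin(a)-X[1]*np.cos(a))
# rack bits
for p in [(133,107),(213,128),(192,218),(123,200)]: print("rack",onz(W,p,28).round())
for n in("scene","side"):
  c=d[n]; x,y=(355,215) if n=="scene" else (300,110)
  w,h=(65,60) if n=="scene" else (50,40)
  cv2.imwrite(f"pics/l_{n}.png",cv2.resize(c["color"][y:y+h,x:x+w,::-1],None,fx=8,fy=8,interpolation=cv2.INTER_NEAREST))
```

```text
[ 584.7 -287.1  182. ]
[ 606. -228.    5.]
[ 653. -339.    5.]
[ 568. -384.    5.]
tool x,y -2.6322086770446513 6.175853342314163
rack [568. -49.  28.]
rack [ 583. -143.   28.]
rack [ 461. -153.   28.]
rack [450. -64.  28.]
```

Call:
send_rows:
  moves:
    - [[-3, 6, 0, 0, 0, 0, -1], [-3, 6, 40, 0, 0, 0, -1], [-3, 6, 62, 0, 0, 0, -1], [-3, 6, 66, 0, 0, 0, -1], [-3, 6, 70, 0, 0, 0, -1], [-3, 6, 73, 0, 0, 0, -1], [-3, 6, 76, 0, 0, 0, -1], [-3, 6, 76, 0, 0, 0, -1]]

```text
time_s: 2.3
position: [584.7, -287.8, 198.7]
tcp_rot: [179.9, -0.0, 23.3]
wrist_force: [-3.1, -2.9, 8.2]
finger_gap: -0.1
grasp_force: 3.6
```

Call:
send_rows:
  moves:
    - [[0, 0, 2, 0, 0, 0, -1], [0, 0, 2, 0, 0, 0, -1], [0, 0, 3, 0, 0, 0, -1], [0, 0, 3, 0, 0, 0, -1]]

```text
time_s: 2.8
position: [584.8, -287.8, 198.0]
tcp_rot: [179.8, -0.1, 23.3]
wrist_force: [-10.3, 0.1, 21.0]
finger_gap: -0.0
grasp_force: 10.2
```

Run:
```python
from plant import arm
from h import *
s=arm.read_state();print(s["position"],s["wrist_force"])
```

```text
[ 584.80849209 -287.83477303  197.99526335] [-10.33269875   0.0541927   20.9730963 ]
```

Call:
send_rows:
  moves:
    - [[0, 0, -10, 0, 0, 0, -1], [0, 0, -60, 0, 0, 0, -1], [4, -30, -80, 0, 0, 0.1, -0.5], [10, -80, -80, 0, 0, 0.2, 0], [18, -140, -60, 0, 0, 0.3, 0], [24, -194, -20, 0, 0, 0.3, 0], [24, -194, -5, 0, 0, 0.3, 0], [24, -194, -5, 0, 0, 0.3, 0]]

```text
time_s: 3.8
position: [529.2, -98.3, 198.6]
tcp_rot: [-180.0, 0.1, 6.3]
wrist_force: [0.4, 0.3, 0.9]
finger_gap: 42.6
grasp_force: 0.0
```

Run:
```python
from plant import arm
from h import *
d={n:arm.capture(n) for n in ("scene","side","wrist")}
pickle.dump(d,open("c2.pkl","wb"))
s=arm.read_state();print({k:np.round(s[k],1) for k in("time_s","q","position","tcp_rot")})
W=d["wrist"];a=W["color"][:300,:,::-1]
u=cv2.resize(W["color"][130:290,220:420,::-1],None,fx=2.2,fy=2.2,interpolation=cv2.INTER_CUBIC)
S=cv2.resize(d["scene"]["color"][210:280,350:420,::-1],None,fx=3,fy=3);D=cv2.resize(d["side"]["color"][105:155,290:345,::-1],None,fx=3,fy=3)
im=np.zeros((600,800,3),np.uint8);im[:300,:640]=W["color"][:300,:,::-1];r=cv2.resize(d["side"]["color"][205:245,280:340,::-1],None,fx=5,fy=5,interpolation=cv2.INTER_CUBIC);im[300:500,0:300]=r
im[300:510,310:520]=S;im[300:450,530:695]=D
cv2.imwrite("pics/w2.png",im)
```

```text
{'time_s': np.float64(4.0), 'q': array([ 24. ,  11.7, -20.4,  99.9,   4.3,  69.1, -81.5]), 'position': array([530.5, -99.9, 200.5]), 'tcp_rot': array([ 1.8e+02, -1.0e-01,  6.1e+00])}
```

View pics/w2.png

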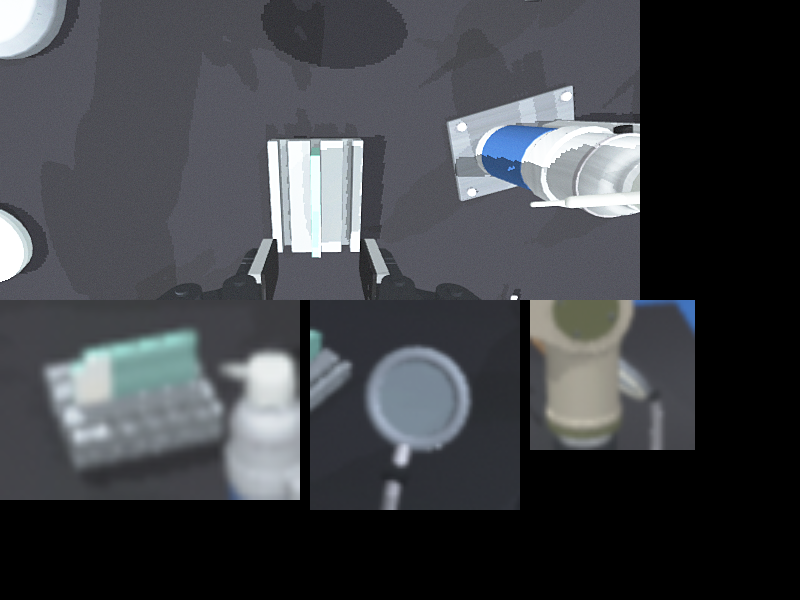

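The wrist view shows the plate's top edge running from about (316,157) to (316,257). The rack is square to the tool, and the dusters are off to the right. The side crop shows the label on the robot-side end, on the −y face.

Run:
```python
from h import *
d=pickle.load(open("c2.pkl","rb"));W=d["wrist"]
a=W["color"][135:265,300:335].astype(int)
for r in range(5,130,8): print(r+135," ".join("%d,%d,%d"%tuple(p) for p in a[r,7:26:1]))
for p in [(316,148),(316,157),(316,200),(316.5,240),(316.5,257)]: print(p,onz(W,p,70).round(1),onz(W,p,60).round(1))
for p in [(268,140),(364,140),(361,252),(272,252)]: print("rack",onz(W,p,28).round(1))
# ring in initial images: ellipse fits
d0=pickle.load(open("c0.pkl","rb"));rs=[]
for n,(x,y,w,h) in (("scene",(362,218,50,48)),("side",(304,115,32,30))):
    im=d0[n]["color"][y:y+h,x:x+w]; g=cv2.cvtColor(im,cv2.COLOR_RGB2GRAY)
    m=((g>75)).astype(np.uint8); 
    cs,_=cv2.findContours(m,cv2.RETR_EXTERNAL,cv2.CHAIN_APPROX_NONE);c=max(cs,key=cv2.contourArea)
    e=cv2.fitEllipse(c);print(n,e[0][0]+x,e[0][1]+y,e[1:],cv2.contourArea(c)); rs.append((e[0][0]+x,e[0][1]+y))
print(tri([d0["scene"],d0["side"]],rs))
```

```text
140 148,158,161 146,157,159 147,156,161 122,128,136 176,186,190 172,187,189 169,179,181 172,184,186 170,182,186 170,182,184 172,185,188 170,182,186 164,175,179 151,164,166 183,195,200 157,168,173 159,169,177 157,167,173 159,167,175
148 239,246,248 245,251,253 247,255,255 119,128,132 144,162,164 121,184,169 119,176,164 119,179,166 116,174,164 125,180,168 122,181,166 120,175,166 120,160,151 196,206,216 255,255,255 255,255,255 254,255,255 253,255,255 255,255,255
156 228,236,240 235,240,243 236,242,246 175,244,235 243,255,255 241,255,255 244,255,255 242,255,255 242,255,255 243,255,255 243,255,255 248,255,255 239,255,255 128,129,139 192,202,212 208,221,224 209,221,223 211,221,222 207,220,222
164 227,237,241 229,235,240 224,229,235 188,244,239 249,255,255 245,255,255 243,255,255 244,255,255 244,255,255 245,255,255 245,255,255 248,255,255 248,255,255 121,130,138 182,195,200 214,226,228 211,222,227 207,218,224 205,221,222
172 227,235,240 229,236,240 223,232,237 199,248,243 247,255,255 243,255,255 244,255,255 243,255,255 243,255,255 243,255,255 244,255,255 247,255,255 247,255,255 165,205,201 
[... 2501 characters left out ...]
99 89,86,96 87,85,96 85,87,94 86,86,98
(316, 148) [572.2 -94.4  70. ] [570.9 -94.4  60. ]
(316, 157) [564.6 -95.2  70. ] [563.1 -95.3  60. ]
(316, 200) [526.8 -99.2  70. ] [523.8 -99.4  60. ]
(316.5, 240) [ 488.6 -103.6   70. ] [ 484.1 -104.1   60. ]
(316.5, 257) [ 471.4 -105.5   70. ] [ 466.1 -106.    60. ]
rack [569.7 -47.4  28. ]
rack [ 579.7 -140.2   28. ]
rack [ 460.5 -155.1   28. ]
rack [450.1 -58.8  28. ]
scene 385.25721549987793 243.36854362487793 ((34.18236541748047, 37.56243133544922), 9.894109725952148) 976.0
side 316.0953369140625 125.5805721282959 ((13.531013488769531, 32.99119186401367), 132.19705200195312) 304.5
(array([621.85238815, 197.6394531 , 298.63897191]), [10.1, 10.1])
```

Call:
send_rows:
  moves:
    - [[7, -1, 50, 0, 0, 0, 0], [7, -1, 100, 0, 0, 0, 0], [7, -1, 130, 0, 0, 0, 0], [7, -1, 143, 0, 0, 0, 0], [7, -1, 143, 0, 0, 0, 0], [7, -1, 143, 0, 0, 0, -1], [7, -1, 143, 0, 0, 0, -1], [7, -1, 143, 0, 0, 0, -1]]
  grip_force: 45

```text
time_s: 4.95
position: [537.4, -97.2, 57.7]
tcp_rot: [180.0, -0.1, 6.2]
wrist_force: [-1.4, 0.3, 6.5]
finger_gap: 7.3
grasp_force: 44.6
```

Call:
send_rows:
  moves:
    - [[0, 0, 0, 0, 0, 0, -1], [0, 0, 0, 0, 0, 0, -1]]

```text
time_s: 5.2
position: [537.5, -97.2, 57.7]
tcp_rot: [180.0, -0.1, 6.2]
wrist_force: [-1.4, 2.3, 6.1]
finger_gap: 7.5
grasp_force: 44.6
```

Call:
send_rows:
  moves:
    - [[0, 0, -10, 0, 0, 0, -1], [0, 0, -30, 0, 0, 0, -1], [0, 0, -70, 0, 0, 0, -1], [0, 0, -120, 0, 0, 0, -1], [0, 0, -170, 0, 0, 0, -1], [-4, -30, -210, 0, 0, 0, -1], [-8, -60, -250, 0, 0, 0, -1], [-12, -100, -290, 0, 0, 0, -1]]

```text
time_s: 6.2
position: [513.2, 1.1, 348.3]
tcp_rot: [180.0, -0.0, 6.1]
wrist_force: [2.0, 0.5, -0.4]
finger_gap: 7.2
grasp_force: 44.0
```

Call:
send_rows:
  moves:
    - [[-2, -35, -35, 0, 0, 0, -1], [-3, -70, -70, 0, 0, 0, -1], [-4, -100, -100, 0, 0, 0, -1], [-4, -100, -100, 0, 0, 0, -1]]

```text
time_s: 6.7
position: [498.6, 102.7, 449.2]
tcp_rot: [-180.0, -0.3, 6.4]
wrist_force: [-0.3, -0.9, -1.9]
finger_gap: 7.3
grasp_force: 44.0
```

Run:
```python
from plant import arm
from h import *
d={n:arm.capture(n) for n in ("scene","side","wrist")}
pickle.dump(d,open("c3.pkl","wb"))
s=arm.read_state();print({k:np.round(s[k],1) for k in("time_s","q","position","tcp_rot","finger_gap","wrist_force")})
im=np.zeros((600,800,3),np.uint8);im[:400,:640]=d["wrist"]["color"][:,:,::-1]
im[400:600,:300]=cv2.resize(d["side"]["color"][100:200,260:410,::-1],None,fx=2,fy=2)
im[400:600,310:610]=cv2.resize(d["scene"]["color"][150:350,220:520,::-1],None,fx=1,fy=1)
cv2.imwrite("pics/w3.png",im)
print(proj(d["wrist"],(622,192,292)))
```

```text
{'time_s': np.float64(6.8), 'q': array([  11.6,    4.4,  -29.9,   78.9,    2.3,   97.4, -101.9]), 'position': array([499.1,  98.7, 445.6]), 'tcp_rot': array([1.8e+02, 1.0e-01, 6.1e+00]), 'finger_gap': np.float64(7.1), 'wrist_force': array([ 0.3,  0.8, -1.8])}
[221.81864002  34.64523293]
```

View pics/w3.png

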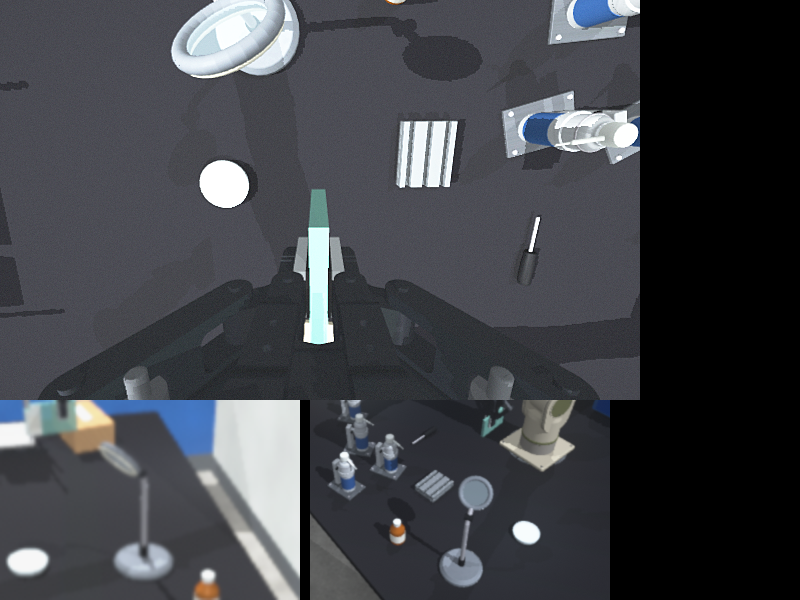

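The wrist view shows the ring centred near (229,37), the plate held with its frosted end towards the robot, and the dish at (224,184). The side and scene crops show the magnifier unobstructed.

Run:
```python
from h import *
d=pickle.load(open("c3.pkl","rb"))
def fit(n,win,th,k=0):
    x,y,w,h=win;g=cv2.cvtColor(d[n]["color"][y:y+h,x:x+w],cv2.COLOR_RGB2GRAY)
    m=(g>th).astype(np.uint8)
    if k: m=cv2.morphologyEx(m,cv2.MORPH_OPEN,np.ones((k,k)))
    cs,_=cv2.findContours(m,cv2.RETR_EXTERNAL,cv2.CHAIN_APPROX_NONE);c=max(cs,key=cv2.contourArea)
    hull=cv2.convexHull(c);e=cv2.fitEllipse(c);print(n,np.round(e[0],1)+[x,y],np.round(e[1],1),round(e[2]),"bb",cv2.boundingRect(c),cv2.contourArea(c))
    return np.array(e[0])+[x,y],m
r1,m1=fit("scene",(362,218,48,48),75,5)
r2,m2=fit("side",(308,119,26,24),80)
f1,m3=fit("scene",(345,295,52,46),90,7)
f2,m4=fit("side",(310,168,44,26),90,7)
S,D,W=d["scene"],d["side"],d["wrist"]
X,e=tri([S,D],[r1,r2]);print("lens",X,e,onz(S,r1,292),onz(D,r2,292),onz(W,(229,37),292))
F1,F2=onz(S,f1,24),onz(D,f2,24);print("foot",F1,F2)
for F in(F1,F2): v=F-X;print(np.hypot(v[0],v[1]),np.degrees(np.arctan2(v[1],v[0])))
print(m2)
v=np.hstack([cv2.resize(m*255,(200,200),interpolation=0) for m in (m1,m2,m3,m4)]);cv2.imwrite("pics/m.png",v)
```

```text
scene [385.2 243.4] [34.3 36.9] 10 bb (6, 8, 36, 39) 966.0
side [318.5 128.2] [10.4 27.7] 132 bb (0, 0, 23, 20) 216.5
scene [371.3 316.9] [37.  42.1] 114 bb (6, 3, 42, 39) 1220.5
side [331.2 180.7] [17.  29.1] 92 bb (8, 4, 28, 18) 362.0
lens [625.04177491 193.3423392  291.89089178] [3.2, 3.2] [628.76929743 193.06412306 292.        ] [622.90455721 197.16643856 292.        ] [620.88625747 186.05134011 292.        ]
foot [696.42231588 233.66257129  24.        ] [679.99988902 192.55847284  24.        ]
81.98111212136045 29.460501216485525
54.96370395557815 -0.8171530221161246
[[1 1 1 1 1 1 1 1 1 1 0 0 0 0 0 0 0 0 0 0 0 0 0 0 0 0]
 [1 1 1 1 1 1 1 1 1 1 0 0 0 0 0 0 0 0 0 0 0 0 0 0 0 0]
 [1 1 1 1 1 1 1 1 1 1 0 0 0 0 0 0 0 0 0 0 0 0 0 0 0 0]
 [1 1 1 1 1 1 1 1 1 1 1 0 0 0 0 0 0 0 0 0 0 0 0 0 0 0]
 [1 1 1 1 1 1 1 1 1 1 1 1 0 0 0 0 0 0 0 0 0 0 0 0 0 0]
 [1 1 1 1 1 1 1 1 1 1 1 1 1 1 0 0 0 0 0 0 0 0 0 0 0 0]
 [1 1 1 1 1 1 1 1 1 1 1 1 1 1 1 0 0 0 0 0 0 0 0 0 0 0]
 [0 0 1 1 1 1 1 1 1 1 1 1 1 1 1 1 0 0 0 0 0 0 0 0 0 0]
 [0 0 0 1 1 1 1 1 1 1 1 1 1 1 1 1 1 0 0 0 0 0 0 0 0 0]
 [0 0 0 1 1 1 1 1 1 1 1 1 1 1 1 1 1 1 1 0 0 0 0 0 0 0]
 [0 0 0 0 1 1 1 1 1 1 1 1 1 1 1 1 1 1 1 0 0 0 0 0 0 0]
 [0 0 0 0 0 1 1 1 1 1 1 1 1 1 1 1 1 1 1 1 0 0 0 0 0 0]
 [0 0 0 0 0 0 1 1 1 1 1 1 1 1 1 1 1 1 1 1 1 0 0 0 0 0]
 [0 0 0 0 0 0 0 1 1 1 1 1 1 1 1 1 1 1 1 1 1 1 0 0 0 0]
 [0 0 0 0 0 0 0 0 1 1 1 1 1 1 1 1 1 1 1 1 1 1 0 0 0 0]
 [0 0 0 0 0 0 0 0 0 0 1 1 1 1 1 1 1 1 1 1 1 1 1 0 0 0]
 [0 0 0 0 0 0 0 0 0 0 0 1 1 1 1 1 1 1 1 1 1 1 0 0 0 0]
 [0 0 0 0 0 0 0 0 0 0 0 0 1 1 1 1 1 1 1 1 1 1 0 0 0 0]
 [0 0 0 0 0 0 0 0 0 0 0 0 0 0 1 1 1 1 1 1 1 0 0 0 0 0]
 [0 0 0 0 0 0 0 0 0 0 0 0 0 0 0 0 1 1 1 1 1 0 0 0 1 1]
 [0 0 0 0 0 0 0 0 0 0 0 0 0 0 0 0 0 0 0 0 0 0 1 1 1 1]
 [0 0 0 0 0 0 0 0 0 0 0 0 0 0 0 0 0 0 0 0 0 0 1 1 1 1]
 [0 0 0 0 0 0 0 0 0 0 0 0 0 0 0 0 0 0 0 0 0 0 1 1 1 1]
 [0 0 0 0 0 0 0 0 0 0 0 0 0 0 0 0 0 0 0 0 0 0 1 1 1 1]]
```

View pics/m.png

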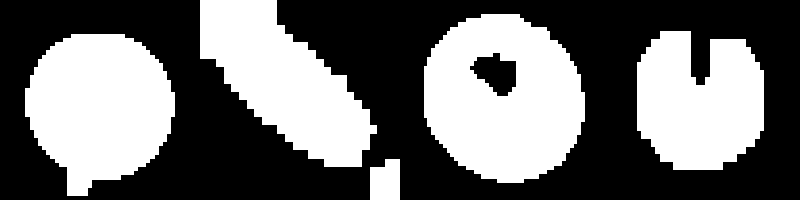

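Call:
send_rows:
  moves:
    - [[20, -20, -20, 0, 0, 0, -1], [45, -45, -40, 0, 0, 0, -1], [45, -45, -40, 0, 0, 0, -1], [45, -45, -40, 0, 0, 0, -1]]

```text
time_s: 7.35
position: [539.1, 148.2, 485.2]
tcp_rot: [180.0, 0.1, 6.1]
wrist_force: [-0.3, -0.4, -1.7]
finger_gap: 7.6
grasp_force: 44.1
```

Run:
```python
from plant import arm
from h import *
d={"wrist":arm.capture("wrist")}
pickle.dump(d,open("c4.pkl","wb"))
s=arm.read_state();print({k:np.round(s[k],1) for k in("time_s","q","position","tcp_rot","finger_gap")})
W=d["wrist"];cv2.imwrite("pics/w4.png",cv2.resize(W["color"][:270,130:530,::-1],None,fx=2,fy=2,interpolation=cv2.INTER_CUBIC))
print(proj(W,(622,192,292)))
```

```text
{'time_s': np.float64(7.4), 'q': array([   5.3,   12.7,  -32.4,   65.7,    7. ,  103.5, -108.8]), 'position': array([539. , 148. , 485.4]), 'tcp_rot': array([1.799e+02, 1.000e-01, 6.100e+00]), 'finger_gap': np.float64(7.4)}
[282.33558893  94.26316327]
```

View pics/w4.png

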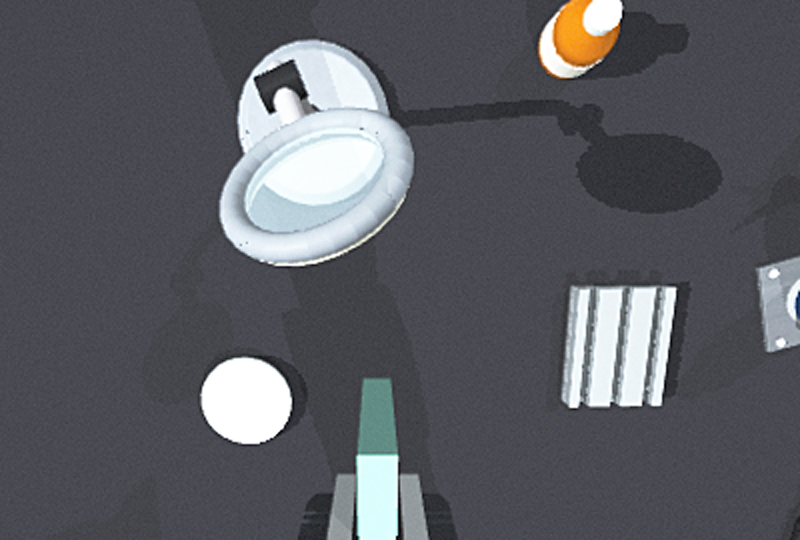

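The ring is centred near crop (317,187), i.e. full image (288,93). Its major axis is tilted, the foot centre is near crop (313,114), and the plate is still held well.

Run:
```python
from h import *
d=pickle.load(open("c4.pkl","rb"));W=d["wrist"]
g=cv2.cvtColor(W["color"],cv2.COLOR_RGB2GRAY)[:170,200:360]
m=cv2.morphologyEx((g>105).astype(np.uint8),cv2.MORPH_CLOSE,np.ones((3,3)))
cs,_=cv2.findContours(m,cv2.RETR_EXTERNAL,cv2.CHAIN_APPROX_NONE);c=max(cs,key=cv2.contourArea)[:,0]+[200,0]
# crop->full: x/2+130,y/2
low=[p for p in c if p[1]>85 or (p[0]>330 and p[1]>62)]
top=[(335,109),(300,113),(275,125),(255,143),(370,111)]
P=np.array([list(map(float,p)) for p in low]+[[x/2+130,y/2] for x,y in top for _ in range(4)],np.float32)
e=cv2.fitEllipse(P);print(e,len(low))
a=np.radians(e[2]);L=max(e[1])/2
ax=np.array([np.cos(a),np.sin(a)]) if e[1][0]>e[1][1] else np.array([-np.sin(a),np.cos(a)])
A,B=[onz(W,np.array(e[0])+s*L*ax,292) for s in(1,-1)]
print(A,B,np.linalg.norm(A-B),"ydir",np.degrees(np.arctan2(*(A-B)[[1,0]])),"centre",(A+B)/2,onz(W,e[0],292))
# foot: far arc of contour (top face edge)
ft=np.array([p for p in c if p[1]<50],np.float32)
Q=np.array([onz(W,p,24)[:2] for p in ft]);
M=np.c_[2*Q,np.ones(len(Q))];s=np.linalg.lstsq(M,(Q**2).sum(1),rcond=None)[0];print("foot",s[:2],np.sqrt(s[2]+s[0]**2+s[1]**2),len(ft))
Q=Q[:];
```

```text
((287.8919372558594, 92.68758392333984), (71.30963134765625, 102.05261993408203), 62.670074462890625) 162
[596.73492182 230.71859564 292.        ] [650.24729916 144.35916541 292.        ] 101.59490990728736 ydir 121.78430842255567 centre [623.49111049 187.53888053 292.        ] [624.06784995 186.60812593 292.        ]
foot [685.31547235 220.72675369] 67.6934569549898 89
```

Run:
```python
from h import *
from scipy.spatial.transform import Rotation as Ro
W=pickle.load(open("c4.pkl","rb"))["wrist"]
T=np.array([539,148,485.4]);a=np.radians(6.1);tx=np.array([np.cos(a),np.sin(a),0])
for p,z in(((318.5,227.5),497.7),((318.5,189.5),437.7)):print("far end tool x",(onz(W,p,z)-T)@tx)
xo=28.0 # far end tool x, to be edited
h=np.radians(29);e=np.radians(40)
n=np.array([np.cos(e)*np.cos(h),np.cos(e)*np.sin(h),np.sin(e)]);zp=np.array([-np.sin(e)*np.cos(h),-np.sin(e)*np.sin(h),np.cos(e)]);xp=np.cross(n,zp)
R=np.c_[-xp,n,-zp];L=np.array([624.5,188,292])
R0=Ro.from_euler("xyz",[180,0,6.1],degrees=True)
rv=(R0.inv()*Ro.from_matrix(R)).as_rotvec();print("rotvec",rv,np.degrees(np.linalg.norm(rv)),"xp",xp)
for xo in (28,30,32):
    cx=xo-50; lab=np.array([cx-34,4,17.7]) # label in tool frame
    t=L-120*n-R@lab; print(xo,"TCP",t,"shift",R0.inv().apply(t-T),Ro.from_matrix(R).as_euler("xyz",degrees=True))
```

```text
far end tool x 29.227457686314015
far end tool x 28.305747939480835
rotvec [-0.45331705  0.68359048 -1.8781494 ] 117.42472565196245 xp [ 4.84809620e-01 -8.74619707e-01  2.77555756e-17]
28 TCP [504.32011664 185.41103065 225.85332304] shift [-30.5080755  -40.8844329  259.54667696] [140.   0. 119.]
30 TCP [505.28973588 183.66179124 225.85332304] shift [-29.7298276  -39.04206209 259.54667696] [140.   0. 119.]
32 TCP [506.25935512 181.91255182 225.85332304] shift [-28.9515797  -37.19969128 259.54667696] [140.   0. 119.]
```

Call:
send_rows:
  moves:
    - [[-30, 0, 10, 0, 0, -0.17, -1], [-60, 0, 20, 0, 0, -0.35, -1], [-80, 0, 30, 0, 0, -0.53, -1], [-89, -1, 35, 0, 0, -0.71, -1], [-89, -1, 35, 0, 0, -0.89, -1], [-89, -1, 35, 0, 0, -1.07, -1], [-89, -1, 35, 0, 0, -1.25, -1], [-89, -1, 35, 0, 0, -1.43, -1]]

```text
time_s: 8.4
position: [450.0, 139.6, 451.0]
tcp_rot: [180.0, 0.1, 88.3]
wrist_force: [0.0, 0.0, -0.6]
finger_gap: 7.2
grasp_force: 44.2
```

Call:
send_rows:
  moves:
    - [[0, 0, 0, 0, 0, -0.18, -1], [0, 0, 0, 0, 0, -0.36, -1], [0, 0, 0, 0, 0, -0.54, -1], [0, 0, 0, 0, 0, -0.54, -1], [0, 0, 0, 0, 0, -0.54, -1]]

```text
time_s: 9.02
position: [450.2, 140.3, 451.2]
tcp_rot: [-180.0, 0.0, 118.8]
wrist_force: [-0.0, 0.8, -1.4]
finger_gap: 7.4
grasp_force: 44.2
```

Call:
send_rows:
  moves:
    - [[0, 0, 0, -0.15, 0, 0, -1], [0, 0, 0, -0.3, 0, 0, -1], [0, 0, 0, -0.45, 0, 0, -1], [0, 0, 0, -0.6, 0, 0, -1], [0, 0, 0, -0.698, 0, 0, -1], [0, 0, 0, -0.698, 0, 0, -1], [0, 0, 0, -0.698, 0, 0, -1]]

```text
time_s: 9.9
position: [450.0, 141.2, 451.0]
tcp_rot: [140.0, -0.1, 119.0]
wrist_force: [-0.2, -1.1, -0.8]
finger_gap: 7.5
grasp_force: 44.6
```

```bash
cat > tgt.py <<'E'
from plant import arm
from h import *
from scipy.spatial.transform import Rotation as Ro
import sys
def target(L=(624.5,188,292),az=29,lab=(29.3-84,4,17.7)):
    h=np.radians(az);e=np.radians(40)
    n=np.array([np.cos(e)*np.cos(h),np.cos(e)*np.sin(h),np.sin(e)]);zp=np.array([-np.sin(e)*np.cos(h),-np.sin(e)*np.sin(h),np.cos(e)])
    R=np.c_[-np.cross(n,zp),n,-zp];return np.array(L)-120*n-R@np.array(lab),R
if __name__=="__main__":
    s=arm.read_state();print({k:np.round(s[k],1) for k in("time_s","q","position","tcp_rot","finger_gap","wrist_force")})
    t,R=target();R0=Ro.from_euler("xyz",s["tcp_rot"],degrees=True)
    print(t,"shift",R0.inv().apply(t-s["position"]).round(1),"rv",(R0.inv()*Ro.from_matrix(R)).as_rotvec().round(3))
E
python3 tgt.py
```

```text
{'time_s': np.float64(9.9), 'q': array([ 1.000e-01, -2.860e+01, -1.100e+01,  1.131e+02, -1.970e+01,
        5.750e+01,  2.250e+01]), 'position': array([450. , 141.2, 451. ]), 'tcp_rot': array([ 1.40e+02, -1.00e-01,  1.19e+02]), 'finger_gap': np.float64(7.5), 'wrist_force': array([-0.2, -1.1, -0.8])}
[504.95036914 184.27402503 225.85332304] shift [ 10.6 -91.8 216.8] rv [-0.001 -0.002 -0.001]
```

Call:
send_rows:
  moves:
    - [[4, -40, 20, 0, 0, 0, -1], [8, -80, 50, 0, 0, 0, -1], [10, -92, 90, 0, 0, 0, -1], [11, -92, 130, 0, 0, 0, -1], [11, -92, 170, 0, 0, 0, -1], [11, -92, 200, 0, 0, 0, -1], [11, -92, 217, 0, 0, 0, -1], [11, -92, 217, 0, 0, 0, -1]]

```text
time_s: 10.9
position: [505.4, 183.7, 225.0]
tcp_rot: [140.1, -0.1, 119.0]
wrist_force: [-0.5, -0.5, -1.4]
finger_gap: 7.2
grasp_force: 44.6
```

```bash
python3 tgt.py
python3 - <<'E'
from plant import arm
from h import *
d={n:arm.capture(n) for n in ("scene","side","wrist")}
pickle.dump(d,open("c5.pkl","wb"))
im=np.zeros((600,800,3),np.uint8)
im[:400,:400]=cv2.resize(d["scene"]["color"][200:300,330:430,::-1],None,fx=4,fy=4,interpolation=cv2.INTER_CUBIC)
im[:400,400:]=cv2.resize(d["side"]["color"][100:200,250:350,::-1],None,fx=4,fy=4,interpolation=cv2.INTER_CUBIC)
im[400:,:320]=cv2.resize(d["wrist"]["color"][:,:,::-1],(320,200),interpolation=cv2.INTER_AREA)
cv2.imwrite("pics/w5.png",im)
E
```

```text
{'time_s': np.float64(10.9), 'q': array([ -7.6, -12.6, -13. , 129.8, -19.4,  24. ,  22.6]), 'position': array([505.4, 183.7, 225. ]), 'tcp_rot': array([ 1.401e+02, -1.000e-01,  1.190e+02]), 'finger_gap': np.float64(7.2), 'wrist_force': array([-0.5, -0.5, -1.4])}
[504.95036914 184.27402503 225.85332304] shift [ 0.7  0.5 -0.7] rv [-0.002 -0.001 -0.001]
```

View pics/w5.png

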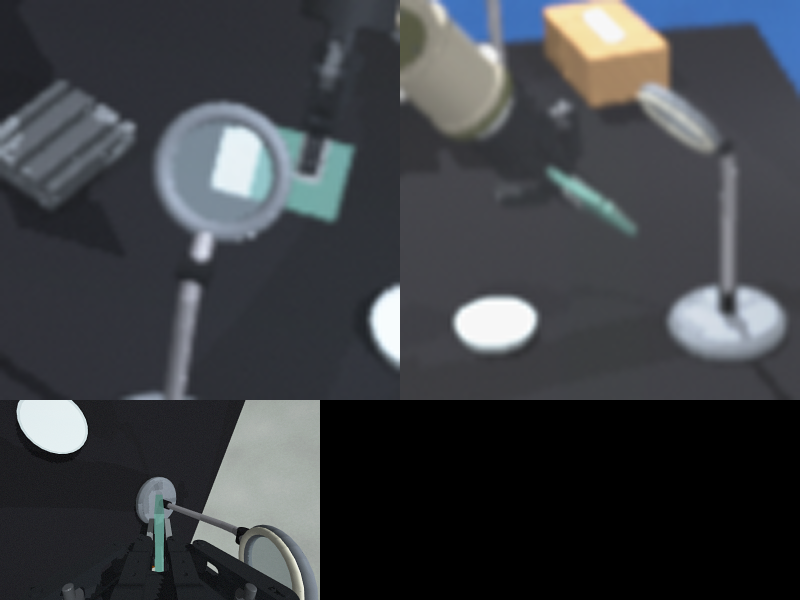

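The scene crop shows the white label seen through the lens, centred at about crop (237,160), which is full image (389,240). The side crop shows the plate parallel to the lens. Bystanders look undisturbed.

Run:
```python
from tgt import *
d=pickle.load(open("c5.pkl","rb"));S,D=d["scene"],d["side"]
s=arm.read_state();R=Ro.from_euler("xyz",s["tcp_rot"],degrees=True);T=s["position"]
lab=R.apply([29.3-84,4,17.7])+T
c=S["color"][225:262,375:400].astype(int);m=(c.min(2)>185).astype(np.uint8)
n,l,st,ce=cv2.connectedComponentsWithStats(m);i=1+np.argmax(st[1:,4])
print("label",lab,"pred px",proj(S,lab),"seen",ce[i]+[375,225],st[i],"lens px pred",proj(S,(624.5,188,292)),proj(D,(624.5,188,292)))
h=np.radians(29);e=np.radians(40)
nrm=R.apply([0,1,0]);o,v=ray(S,ce[i]+[375,225]);X=o+v*((lab-o)@nrm)/(v@nrm);print("label by sight on plane, off in tool axes",R.inv().apply(X-lab))
# plate corners in scene: clear end
for p in [(50,30),(50,-30)]: print(proj(S,R.apply([29.3-50+50,0,17.7-p[1]])+T)*4-np.array([330,200])*4)
for p in [(29.3,-12.3),(29.3,47.7),(-70.7,47.7)]: print("crop side",(proj(D,R.apply([p[0],0,p[1]])+T)-[250,100])*4,"scene",(proj(S,R.apply([p[0],4,p[1]])+T)-[330,200])*4)
```

```text
label [544.75481446 142.71525582 215.95314416] pred px [389.49106063 238.11076821] seen [388.71052632 239.98684211] [  8   7  12  17 152] lens px pred [384.99790796 241.76039313] [319.25872834 129.00799174]
label by sight on plane, off in tool axes [-9.47977570e-01 -1.43770165e-13  6.51961194e+00]
[351.87250041 143.74808474]
[333.18377967 216.77537185]
crop side [146.73888137 168.75275944] scene [351.61333923 144.13537793]
crop side [177.48991906 196.19928455] scene [332.8704877  217.37593802]
crop side [233.66541117 228.93863782] scene [209.54464211 182.98541996]
```

Call:
send_rows:
  moves:
    - [[0, 0, -1, 0, 0, 0, -1], [0, 0, -1, 0, 0, 0, -1], [0, 0, -1, 0, 0, 0, -1], [0, 0, -1, 0, 0, 0, -1], [0, 0, -1, 0, 0, 0, -1], [0, 0, -1, 0, 0, 0, -1]]

```text
time_s: 11.8
position: [504.9, 183.6, 226.6]
tcp_rot: [140.0, 0.0, 119.1]
wrist_force: [-1.2, 0.1, -1.1]
finger_gap: 7.5
grasp_force: 44.6
```

```bash
python3 tgt.py; python3 -c "
from plant import arm
print(arm.finish_job())"
```

```text
{'time_s': np.float64(11.8), 'q': array([ -7.7, -12.9, -12.9, 129.8, -19.4,  24.1,  22.7]), 'position': array([504.9, 183.6, 226.6]), 'tcp_rot': array([140. ,   0. , 119.1]), 'finger_gap': np.float64(7.5), 'wrist_force': array([-1.2,  0.1, -1.1])}
[504.95036914 184.27402503 225.85332304] shift [ 0.5 -0.2  0.9] rv [-0.    -0.001  0.001]
the job is handed in; nothing more can be done
None
```

The job is handed in at 11.8 s: I pressed the duster cap until it bottomed (21 N) and released it. The plate is now held by its clear part, with the TCP about 1 mm from the pose I computed for the label 12 cm in front of the lens.

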